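# Press the screen retainer home in the filter holder

### The arm

A 6-joint arm with a two-finger parallel gripper is mounted at the origin on the work surface. World frame = base frame: x ahead of the robot, y to its left, z up, the work surface at z = 0. Lengths are in m, angles in rad, forces in N, time in s.
With the tool pointing down it reaches from about 0.25 to 0.725 m from the base axis. Payload 4 kg.
Tool frame: the origin (TCP) lies between the finger pads; the fingertips stand 11 mm ahead of it and the grasp point (between the pads) lies 8 mm behind it; z points along the fingers, y is the line along which they close (so a half turn about z gives the same grasp; the last joint's range is limited). The gripper opens to 85 mm and grips with 20 to 120 N. Pads are 22 mm wide; open, the fingers measure 114 mm over their backs; the gripper's body (76 mm by 85 mm) begins 54 mm behind the grasp point. The pads swing forward as they close: fully open they stand 13 mm farther back than shut.
Start: joints at [-1.104, 0.241, 0.005, 1.335, 0, 1.571], TCP at [0.225, -0.447, 0.242] pointing down, gripper open.
Joint ranges: [-2.72, 2.72], [-1.05, 1.87], [-1.09, 1.28], [-1.99, 2.15], [-1.42, 1.44], [-3.14, 3.14]. Speed limits (rad/s): [2.79, 2.79, 3.14, 3.14, 3.14, 3.14].

### API

Orientations are given as a unit quaternion [x, y, z, w].
In Python, from rig import get_obs, vision, arm gives the robot as it stands. The module is installed in compiled form; this text tells all that it offers.
- The arm moves only by the tool send_rows, never from a script. Its argument "plan" is a list of rows, each an object with "delta_pos": the shift along the tool's x, y, z in mm, a list of three; "roll": the turn about the tool's z in rad. A call has 1 to 5 rows; each row shifts and turns the commanded pose from where the row before left it, along the tool's axes as they then stand; what a row does not reach is not made up. A row lasts 1/8 s, in which the tool goes at most 62.5 mm and 10.7 degrees, less where a joint would pass 70% of its speed; a pose out of reach is approached as far as the arm can. A call is refused whole if a number of a shift passes 62.5 or a number of a turn 0.188, either way. A call with a gripper value outside its range is refused whole. "claw" is the opening in per cent of the stroke, from 0 (shut) to 100 (fully open), set as the call begins (left out, the last holds). The fingers move at their own pace and stop on an object; "force" is the grip in N (left out, the last holds). Time passes only in rows, so rows that do not move let the fingers close. It gives the time, the measured TCP pose, the force, the opening and the grip force at its end, in the units of the state.
- get_obs(): the state, without advancing time (a new reading comes with each control period).
- vision.camera(name): name is "side" or "top" or "wrist"; returns the picture (420x560x3 uint8, blue, green, red); there is no depth.
- vision.calibration(name): a dict with "intrinsics" (3x3 intrinsics, pixels), "world_to_cam" (4x4, takes a point from world to camera coordinates). Camera axes: x right, y down, z forward; pixel columns grow to the right and rows downward; lengths in m; the calibration is good to about 2 mm. A picture is of the moment at which its call begins: read the wrist's pose just before it. calibration takes no time and is no camera call; for the wrist camera it gives the pose at the moment of the call.
- arm.finish_job(): hands the job in; it is judged then, once.
The state is a dict: "time_s": time; "joint_pos": joint angles; "joint_velocities": joint speeds; "joint_efforts": joint torques, N m; "ee_pos": TCP position; "orientation": TCP orientation; "contact_force": force on the tool from outside, world axes, zero at the start; "ft_torque": the same for the moment, N m; "finger_gap": opening from 0.0 (shut) to 1.0 (fully open); "grasp_force": force on a finger pad.
Only numpy, scipy, OpenCV 4.12 (cv2) and the standard library are available. Lean on these libraries where they do the work, as an engineer would, in place of code of your own. Each camera call takes 0.05 s, during which the arm holds its last target. There are 200 camera calls.

### The job

One of the two filter holders still has its screen retainer sitting loosely at the mouth. Take the pusher from its cup, press the retainer straight down with it against its light spring until it clicks home and stays held under the catches deep in the bore, never pushing harder than 25 newtons, and then stand the pusher back in its cup and let go. Keep the fingers off the retainer and leave the small jar, rubber ring, ferrule and spatula where they lie.

Things in the scene. Friction and masses are not known exactly. Their poses are not given: they have to be found in the camera images.
- holder: the open filter holder: upright polished steel cylinder, 92 mm outside diameter, 75 mm tall, on a round foot 116 mm wide and 6 mm thick, fixed to the bench; origin at the centre of its underside, z up. A bore of 63 mm diameter opens at its top. A short outlet pipe sticks out 28 mm at its own -x side, 24 mm up. It is damaged by pushing harder than 25 N.
- holder_mouth (a point): centre of the bore at the rim, 75 mm above the bench. Down in the bore are three sprung catches and just below them a rubber seat. How deep they lie differs by 20 mm from time to time, cannot be seen and is not measured: home is 26 to 48 mm below the retainer's start and must be felt.
- retainer: the loose screen retainer: round perforated steel disc 60 mm wide, 8 mm thick, lower edge tapered to 54 mm, with a flat round boss 26 mm wide, 4 mm high on the centre of its top (boss top 12 mm above the underside); 90 g; origin at the centre of its underside, z up. Starts level, disc top 3 mm below the rim, on a light spring that lifts it back up unless the catches hold it.
- retainer_boss (a point): centre of the boss's flat top, where to press. The push against the light spring is 2 to 6 N all the way down; spreading the catches takes 9 to 15 N over about 6 mm, then it eases at the click, and on the rubber seat it grows by about 8 N per mm: a push of 18 to 20 N means home.
- holder_done: the second filter holder, same outside as the first, fixed; its retainer is already home, its disc sunk 40 mm below the rim. Leave it.
- pusher: the pusher: upright tool 130 mm tall, about 0.2 kg, round about its z axis; origin at the centre of its underside, z up. From below: flat foot 36 mm wide, 10 mm thick; stem 18 mm wide; collar 42 mm wide from 68 to 74 mm; round handle 26 mm wide from 74 to 130 mm. Starts upright in its cup. Fingertips can rest on the collar.
- pusher_handle (a point): point on the pusher's axis in its handle, 100 mm above its underside: where to grip
- cup: the pusher's cup: white round plastic cup fixed to the bench, 62 mm wide, 16 mm high, hollow 48 mm wide, inner floor 4 mm above the bench; origin at the centre of its underside
- vial: bystander: small jar 28 mm wide, 55 mm tall, beyond the pusher's cup
- gasket: bystander: white rubber ring 52 mm wide, 6 mm thick, lying flat near the cup
- ferrule: bystander: steel pipe ferrule, flange 50 mm wide, 24 mm tall
- spatula: bystander: spatula 160 mm long lying on the bench
Mind the look-alikes: they are no part of the job. Leave any blue look-alike of the pusher alone.

How it is judged:
By the outcome, as a careful person would: the job done as asked, in the order asked, and still so for the second after the job is handed in, with the robot touching nothing.
It also fails if it takes over 45 s, if anything falls off the work surface, if the arm or the gripper's body presses on something with over 40 N, if the wrist force passes 120 N, or if a joint passes its speed limit or range.

## Working session

There is one attempt and no reset: what is moved stays moved. The work goes in short steps, Python scripts to look and compute and a tool call to move; the robot and the scene stay as the last step left them, time stands still between calls to the robot, and variables do not carry over. Pictures are saved under pics/ and viewed, at most 10 in all, crops included, and the job is handed in when it is done.

Besides the shell and the picture viewer there is one more tool, called after "Request:" by a JSON object that holds its "name" and its "arguments". send_rows: Moves the arm, as the interface text tells. Its arguments: {"type":"object","properties":{"plan":{"type":"array","items":{"type":"object","properties":{"delta_pos":{"type":"array","items":{"type":"number"}},"roll":{"type":"number"}}}},"claw":{"type":"number"},"force":{"type":"number"}},"required":["plan"]}

```bash
mkdir -p pics
python3 - <<'E'
from rig import get_obs, vision
import cv2,json
o=get_obs();print(o)
for n in("top","side"):
    cv2.imwrite(f"pics/{n}0.png",vision.camera(n)); c=vision.calibration(n);print(n,c)
E
```

```text
{'time_s': 0.0, 'joint_pos': array([-1.10399389e+00,  2.41399579e-01,  3.71859875e-03,  1.33520509e+00,
        2.47512519e-05,  1.57080991e+00]), 'joint_velocities': array([ 0.00078245, -0.00115802,  0.00021018, -0.00122125, -0.00047997,
       -0.00046236]), 'joint_efforts': array([ 7.53433997e-04, -3.72318578e+01,  2.52408582e+01,  1.68231520e-02,
        1.59944721e-04,  8.95713413e-06]), 'ee_pos': array([ 0.22474665, -0.44595424,  0.24141748]), 'orientation': array([ 9.72886406e-01,  2.31281104e-01, -2.29633379e-04, -1.01940278e-03]), 'contact_force': array([ 0.30715645, -0.05830234,  0.08188873]), 'ft_torque': array([0.01218037, 0.05155218, 0.04814137]), 'grasp_force': 0.0, 'finger_gap': 1.0004570504583286}
top {'intrinsics': array([[383.87115833,   0.        , 283.20445019],
       [  0.        , 383.87115833, 208.51752716],
       [  0.        ,   0.        ,   1.        ]]), 'world_to_cam': array([[ 9.12934306e-04, -9.99976775e-01,  6.75397536e-03,
        -6.35545213e-03],
       [-9.85494083e-01, -2.04587130e-03, -1.69697455e-01,
         5.44298004e-01],
       [ 1.69707331e-01, -6.50108013e-03, -9.85473063e-01,
         7.82517585e-01],
       [ 0.00000000e+00,  0.00000000e+00,  0.00000000e+00,
         1.00000000e+00]])}
side {'intrinsics': array([[498.41196592,   0.        , 275.70487464],
       [  0.        , 498.41196592, 214.76284801],
       [  0.        ,   0.        ,   1.        ]]), 'world_to_cam': array([[-0.69446685, -0.71952254,  0.00176286,  0.37759868],
       [-0.5460104 ,  0.52539807, -0.65255613,  0.32786807],
       [ 0.46860265, -0.45414114, -0.75773834,  0.72677964],
       [ 0.        ,  0.        ,  0.        ,  1.        ]])}
```

View pics/top0.png

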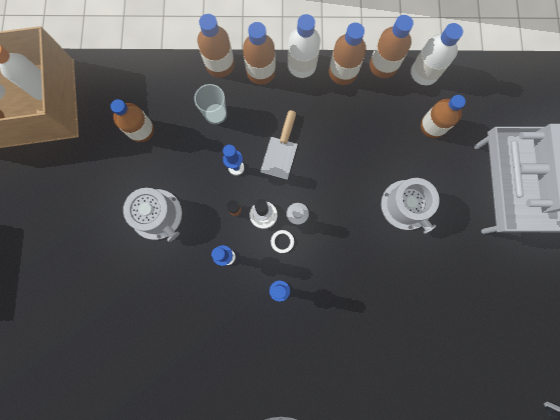

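View pics/side0.png

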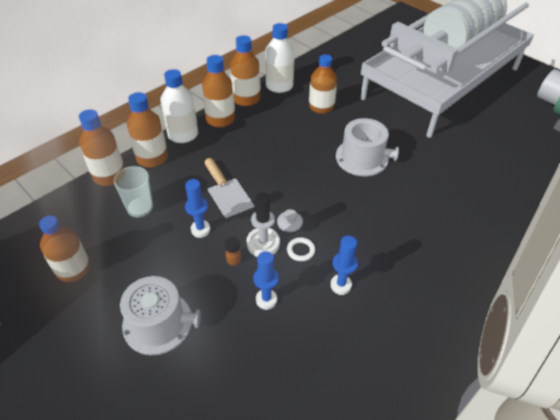

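The left holder (top ~(146,208), side ~(150,300)) has its retainer at the mouth. The pusher with the black handle is in its cup at top ~(263,212), side ~(263,240), and the blue look-alikes stand around it. I'll zoom in for exact pixels.

Run:
```python
import cv2,numpy as np
t=cv2.imread("pics/top0.png");s=cv2.imread("pics/side0.png")
def c(i,u,v,w=50,h=37):
    return cv2.resize(i[v-h:v+h,u-w:u+w],(400,296),interpolation=cv2.INTER_CUBIC)
m=np.vstack([np.hstack([c(t,150,210),c(t,262,210)]),np.hstack([c(s,155,310),c(s,263,225)])])
cv2.imwrite("pics/m.png",m)
```

```text
(no output)
```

View pics/m.png

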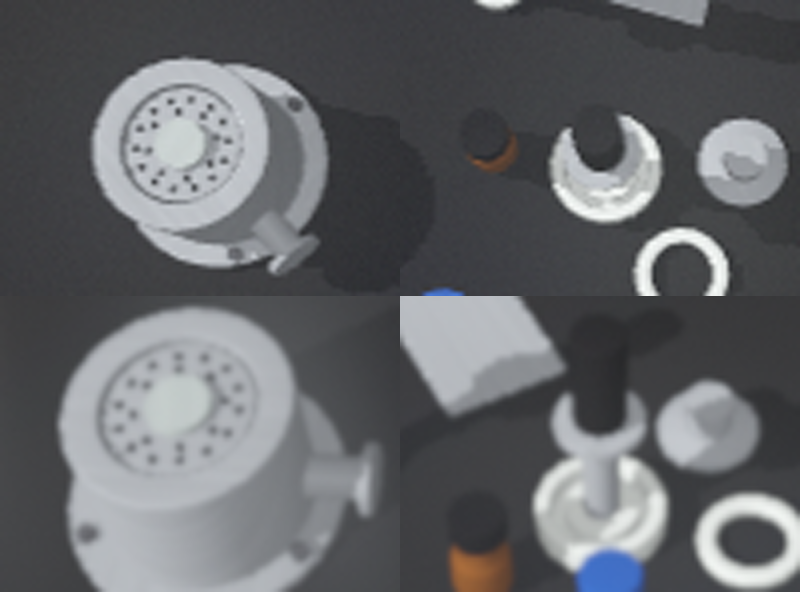

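The crops show the boss at top (145,209) and side (149.5,300), and the handle top at top (261,204) and side (263,196). The cup rim is at top (263,214) and side (263,242).

```bash
cat > h.py <<'E'
import numpy as np, cv2
from rig import get_obs, vision
def ray(n,u,v,z):
    c=vision.calibration(n);T=np.linalg.inv(c["world_to_cam"])
    d=T[:3,:3]@np.linalg.solve(c["intrinsics"],[u,v,1]);return T[:3,3]+d*(z-T[2,3])/d[2]
def tri(a,b):
    P=[];
    for n,_ in(a,b):
        c=vision.calibration(n);P.append(c["intrinsics"]@c["world_to_cam"][:3])
    X=cv2.triangulatePoints(P[0],P[1],np.array(a[1],float),np.array(b[1],float))[:,0];return X[:3]/X[3]
E
python3 - <<'E'
from h import *
np.set_printoptions(precision=4,suppress=True)
for n,t,s,z in(("boss",(144.9,208.4),(149.1,299.6),.076),("ptop",(260.9,204.1),(262.6,196.1),.134),("cup",(263.1,214.1),(262.6,241.4),.016)):
    print(n,ray("top",*t,z),ray("side",*s,z),tri(("top",t),("side",s)))
print(ray("side",262.6,219.6,.078))
c=vision.calibration("wrist");T=np.linalg.inv(c["world_to_cam"]);print(T)
from scipy.spatial.transform import Rotation as R
print(R.from_quat(get_obs()["orientation"]).as_matrix())
for n,p in(("vial",(234,209)),("gasket",(282,241)),("ferr",(297,213)),("b1",(223,255)),("b2",(280,290)),("b3",(234,160))):print(n,ray("top",*p,.03))
E
```

```text
boss [0.5389 0.2819 0.076 ] [0.5376 0.2855 0.076 ] [0.5404 0.2842 0.071 ]
ptop [0.5378 0.0381 0.134 ] [0.5365 0.0387 0.134 ] [0.5377 0.0379 0.1326]
cup [0.5368 0.0392 0.016 ] [0.5326 0.0453 0.016 ] [0.5386 0.0398 0.0053]
[0.533  0.0433 0.078 ]
[[ 0.4504 -0.8571 -0.2501  0.2876]
 [-0.8928 -0.4334 -0.1228 -0.4133]
 [-0.0032  0.2786 -0.9604  0.3736]
 [ 0.      0.      0.      1.    ]]
[[ 0.893   0.45   -0.0009]
 [ 0.45   -0.893   0.0017]
 [ 0.     -0.0019 -1.    ]]
vial [0.5459 0.1026 0.03  ]
gasket [ 0.4756 -0.0031  0.03  ]
ferr [ 0.5372 -0.036   0.03  ]
b1 [0.4452 0.1241 0.03  ]
b2 [0.3714 0.001  0.03  ]
b3 [0.6577 0.1052 0.03  ]
```

Request:
{"name": "send_rows", "arguments": {"plan": [{"delta_pos": [0, 0, 0], "roll": -0.184}, {"delta_pos": [0, 0, 0], "roll": -0.184}, {"delta_pos": [0, 0, 0], "roll": -0.184}, {"delta_pos": [0, 0, 0], "roll": -0.184}, {"delta_pos": [0, 0, 0], "roll": -0.184}], "claw": 100}}

```text
time_s: 0.72
ee_pos: [0.2249, -0.4462, 0.2418]
orientation: [0.767, 0.641, 0.0, -0.001]
contact_force: [0.5, -0.8, -0.0]
finger_gap: 1.001
grasp_force: 0.0
```

Request:
{"name": "send_rows", "arguments": {"plan": [{"delta_pos": [0, 0, 0], "roll": -0.184}, {"delta_pos": [48, 31, 0], "roll": 0}, {"delta_pos": [48, 31, 0], "roll": 0}, {"delta_pos": [48, 31, 0], "roll": 0}, {"delta_pos": [48, 31, 0], "roll": 0}]}}

```text
time_s: 1.35
ee_pos: [0.3495, -0.2529, 0.242]
orientation: [0.707, 0.707, -0.0, -0.0]
contact_force: [0.7, -0.4, 0.4]
finger_gap: 1.0
grasp_force: 0.0
```

Request:
{"name": "send_rows", "arguments": {"plan": [{"delta_pos": [49, 31, 0]}, {"delta_pos": [49, 31, 0]}, {"delta_pos": [49, 31, 0]}, {"delta_pos": [49, 31, 0]}, {"delta_pos": [49, 31, 0]}]}}

```text
$.plan[0]: bad value
```

Request:
{"name": "send_rows", "arguments": {"plan": [{"delta_pos": [48, 33, 0]}, {"delta_pos": [0, 0, 0]}]}}

```text
$.plan[0]: bad value
```

Run:
```python
from h import *
np.set_printoptions(precision=4,suppress=True)
print(get_obs()["ee_pos"],get_obs()["joint_pos"])
c=vision.calibration("wrist");im=vision.camera("wrist");cv2.imwrite("pics/w1.png",im)
def pr(p):
    q=c["intrinsics"]@(c["world_to_cam"]@[*p,1])[:3];return q[:2]/q[2]
for z in(.016,.078,.134):print(pr((.537,.039,z)))
np.savez("w1.npz",K=c["intrinsics"],W=c["world_to_cam"])
```

```text
[ 0.3495 -0.2529  0.242 ] [-0.6264  0.1053 -0.1612  1.3047  0.0001  0.945 ]
[ 481.7447 -129.7635]
[ 536.61   -196.6596]
[ 619.3065 -297.4895]
```

View pics/w1.png

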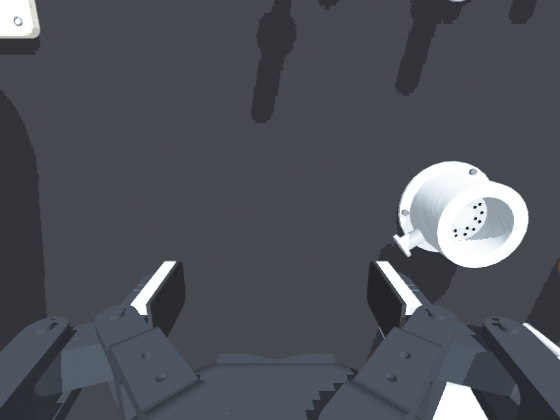

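The moves were refused because roll is required. The picture shows the done holder at (460,215), its retainer sunk deep. I'll resend with roll included.

Request:
{"name": "send_rows", "arguments": {"plan": [{"delta_pos": [49, 31, 0], "roll": 0}, {"delta_pos": [49, 31, 0], "roll": 0}, {"delta_pos": [49, 31, 0], "roll": 0}, {"delta_pos": [49, 31, 0], "roll": 0}, {"delta_pos": [49, 31, 0], "roll": 0}]}}

```text
time_s: 2.02
ee_pos: [0.5046, -0.008, 0.242]
orientation: [0.707, 0.707, -0.0, -0.0]
contact_force: [1.3, -0.7, -0.2]
finger_gap: 0.999
grasp_force: 0.0
```

Request:
{"name": "send_rows", "arguments": {"plan": [{"delta_pos": [48, 33, 0], "roll": 0}, {"delta_pos": [0, 0, 0], "roll": 0}]}}

```text
time_s: 2.28
ee_pos: [0.5383, 0.0416, 0.2409]
orientation: [0.705, 0.709, -0.0, -0.001]
contact_force: [-0.8, -0.5, -0.8]
finger_gap: 1.0
grasp_force: 0.0
```

Run:
```python
from h import *
np.set_printoptions(precision=4,suppress=True)
print(get_obs()["ee_pos"],get_obs()["joint_pos"],get_obs()["contact_force"])
c=vision.calibration("wrist");im=vision.camera("wrist");cv2.imwrite("pics/w2.png",im)
def pr(p):
    q=c["intrinsics"]@(c["world_to_cam"]@[*p,1])[:3];return q[:2]/q[2]
for z in(.016,.078,.134):print(pr((.537,.039,z)))
np.savez("w2.npz",K=c["intrinsics"],W=c["world_to_cam"])
```

```text
[0.5383 0.0416 0.2409] [0.0768 0.3216 0.1113 1.3616 0.0005 1.642 ] [-0.8141 -0.5162 -0.7562]
[275.3365 186.9847]
[275.1409 199.8942]
[274.8841 216.8364]
```

View pics/w2.png

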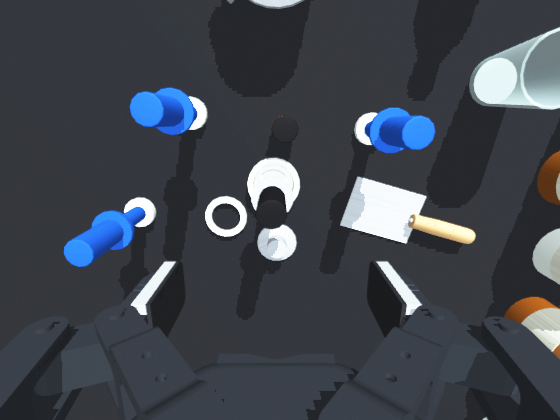

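The handle top is at (272,215) and the cup at (274,185), so the pusher is at about (0.536, 0.040). The blue look-alikes are well clear of the fingers, so I'll descend.

Request:
{"name": "send_rows", "arguments": {"plan": [{"delta_pos": [-1.5, -2, 0], "roll": 0}, {"delta_pos": [0, 0, 45], "roll": 0}, {"delta_pos": [0, 0, 45], "roll": 0}, {"delta_pos": [0, 0, 35], "roll": 0}, {"delta_pos": [0, 0, 22], "roll": 0}]}}

```text
time_s: 2.95
ee_pos: [0.533, 0.0349, 0.0938]
orientation: [0.708, 0.706, -0.001, -0.001]
contact_force: [-0.5, -0.5, 1.0]
finger_gap: 1.005
grasp_force: 0.0
```

Request:
{"name": "send_rows", "arguments": {"plan": [{"delta_pos": [0, 0, 0], "roll": 0}, {"delta_pos": [0, 0, 0], "roll": 0}]}}

```text
time_s: 3.2
ee_pos: [0.5354, 0.036, 0.0966]
orientation: [0.708, 0.707, 0.001, 0.001]
contact_force: [-0.3, 0.3, -0.3]
finger_gap: 0.996
grasp_force: 0.0
```

Request:
{"name": "send_rows", "arguments": {"plan": [{"delta_pos": [3.5, 0.5, 2], "roll": 0}, {"delta_pos": [0, 0, 0], "roll": 0}]}}

```text
time_s: 3.45
ee_pos: [0.5361, 0.0407, 0.0942]
orientation: [0.707, 0.707, 0.001, 0.001]
contact_force: [0.0, 1.0, 0.5]
finger_gap: 0.998
grasp_force: 0.0
```

Request:
{"name": "send_rows", "arguments": {"plan": [{"delta_pos": [0, 0, 0], "roll": 0}, {"delta_pos": [0, 0, 0], "roll": 0}, {"delta_pos": [0, 0, 0], "roll": 0}, {"delta_pos": [0, 0, 0], "roll": 0}, {"delta_pos": [0, 0, 0], "roll": 0}], "claw": 0, "force": 80}}

```text
time_s: 4.08
ee_pos: [0.5353, 0.0405, 0.0935]
orientation: [0.707, 0.707, -0.0, -0.0]
contact_force: [-2.2, -0.5, 2.3]
finger_gap: 0.285
grasp_force: 78.2
```

Request:
{"name": "send_rows", "arguments": {"plan": [{"delta_pos": [0, 0, -20], "roll": 0}, {"delta_pos": [0, 0, -30], "roll": 0}, {"delta_pos": [0, 0, -35], "roll": 0}, {"delta_pos": [0, 0, -20], "roll": 0}, {"delta_pos": [0, 0, 0], "roll": 0}]}}

```text
time_s: 4.7
ee_pos: [0.5367, 0.0405, 0.1995]
orientation: [0.707, 0.707, 0.001, 0.001]
contact_force: [0.4, 0.4, -1.7]
finger_gap: 0.281
grasp_force: 78.6
```

Request:
{"name": "send_rows", "arguments": {"plan": [{"delta_pos": [40, 0, 0], "roll": 0}, {"delta_pos": [45, 0, 0], "roll": 0}, {"delta_pos": [45, 0, 0], "roll": 0}, {"delta_pos": [40, 0, 0], "roll": 0}, {"delta_pos": [0, 0, 0], "roll": 0}]}}

```text
time_s: 5.32
ee_pos: [0.5344, 0.2129, 0.1959]
orientation: [0.706, 0.709, -0.001, -0.001]
contact_force: [-1.3, -0.0, -1.8]
finger_gap: 0.287
grasp_force: 78.6
```

Request:
{"name": "send_rows", "arguments": {"plan": [{"delta_pos": [0, 0, 0], "roll": 0}, {"delta_pos": [0, 0, 0], "roll": 0}]}}

```text
time_s: 5.58
ee_pos: [0.5353, 0.2092, 0.1976]
orientation: [0.708, 0.707, -0.001, -0.0]
contact_force: [0.2, -0.3, -0.9]
finger_gap: 0.289
grasp_force: 78.6
```

Run:
```python
from h import *
np.set_printoptions(precision=4,suppress=True)
o=get_obs();print(o["ee_pos"],o["joint_pos"],o["contact_force"],o["finger_gap"])
c=vision.calibration("wrist");im=vision.camera("wrist");cv2.imwrite("pics/w3.png",im)
def pr(p):
    q=c["intrinsics"]@(c["world_to_cam"]@[*p,1])[:3];return q[:2]/q[2]
for p in((.538,.2835,.076),(.538,.2935,.076),(.548,.2835,.076)):print(pr(p))
e=o["ee_pos"]
for d in(-.0895,-.0795):print("foot",pr((e[0],e[1],e[2]+d)))
```

```text
[0.5353 0.2092 0.1976] [ 0.3727  0.4112  0.1288  1.2899 -0.0003  1.9451] [ 0.184  -0.2521 -0.9419] 0.28861833565022316
[279.9814 117.5942]
[280.0173 104.1328]
[292.7313 117.5797]
foot [276.5683 220.3619]
foot [276.577  224.6522]
```

View pics/w3.png

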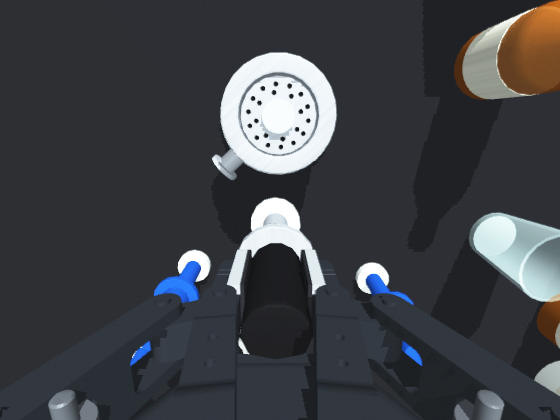

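The boss is at (278,116) and the pusher foot at (275,221). The foot has to go about +75 mm in tool x and +2 mm in tool y to be over the boss.

Request:
{"name": "send_rows", "arguments": {"plan": [{"delta_pos": [35, 2, 0], "roll": 0}, {"delta_pos": [30, 0, 0], "roll": 0}, {"delta_pos": [10, 0, 0], "roll": 0}, {"delta_pos": [0, 0, 0], "roll": 0}, {"delta_pos": [0, 0, 0], "roll": 0}]}}

```text
time_s: 6.25
ee_pos: [0.5376, 0.2843, 0.1983]
orientation: [0.708, 0.707, -0.0, 0.0]
contact_force: [1.1, -0.0, -1.7]
finger_gap: 0.286
grasp_force: 78.7
```

Request:
{"name": "send_rows", "arguments": {"plan": [{"delta_pos": [0, 0, 10], "roll": 0}, {"delta_pos": [0, 0, 10], "roll": 0}, {"delta_pos": [0, 0, 6], "roll": 0}, {"delta_pos": [0, 0, 0], "roll": 0}, {"delta_pos": [0, 0, 0], "roll": 0}]}}

```text
time_s: 6.88
ee_pos: [0.5377, 0.2856, 0.1725]
orientation: [0.707, 0.707, 0.0, 0.0]
contact_force: [-0.0, 0.4, -1.6]
finger_gap: 0.288
grasp_force: 78.7
```

Request:
{"name": "send_rows", "arguments": {"plan": [{"delta_pos": [-1, -0.5, 4], "roll": 0}, {"delta_pos": [0, 0, 4], "roll": 0}, {"delta_pos": [0, 0, 4], "roll": 0}, {"delta_pos": [0, 0, 3], "roll": 0}, {"delta_pos": [0, 0, 2], "roll": 0}]}}

```text
time_s: 7.5
ee_pos: [0.5372, 0.2845, 0.1553]
orientation: [0.707, 0.707, 0.0, 0.0]
contact_force: [-0.3, -0.0, 0.0]
finger_gap: 0.284
grasp_force: 78.8
```

Request:
{"name": "send_rows", "arguments": {"plan": [{"delta_pos": [0, 0, 2], "roll": 0}, {"delta_pos": [0, 0, 2], "roll": 0}, {"delta_pos": [0, 0, 0], "roll": 0}]}}

```text
time_s: 7.88
ee_pos: [0.5371, 0.2845, 0.1512]
orientation: [0.707, 0.707, 0.0, 0.0]
contact_force: [0.8, -0.8, 0.4]
finger_gap: 0.285
grasp_force: 78.8
```

Request:
{"name": "send_rows", "arguments": {"plan": [{"delta_pos": [0, 0, 1.5], "roll": 0}, {"delta_pos": [0, 0, 1.5], "roll": 0}, {"delta_pos": [0, 0, 1], "roll": 0}]}}

```text
time_s: 8.25
ee_pos: [0.5371, 0.2845, 0.1473]
orientation: [0.707, 0.707, 0.0, 0.0]
contact_force: [0.4, 0.9, 0.5]
finger_gap: 0.288
grasp_force: 78.8
```

Request:
{"name": "send_rows", "arguments": {"plan": [{"delta_pos": [0, 0, 1], "roll": 0}, {"delta_pos": [0, 0, 1], "roll": 0}, {"delta_pos": [0, 0, 1], "roll": 0}]}}

```text
time_s: 8.62
ee_pos: [0.5371, 0.2845, 0.1443]
orientation: [0.707, 0.707, 0.0, 0.0]
contact_force: [1.0, 1.0, 0.9]
finger_gap: 0.289
grasp_force: 78.8
```

Request:
{"name": "send_rows", "arguments": {"plan": [{"delta_pos": [0, 0, 1], "roll": 0}, {"delta_pos": [0, 0, 1], "roll": 0}, {"delta_pos": [0, 0, 0], "roll": 0}]}}

```text
time_s: 9.0
ee_pos: [0.5371, 0.2845, 0.1423]
orientation: [0.707, 0.707, 0.0, 0.0]
contact_force: [1.0, -0.3, 0.9]
finger_gap: 0.286
grasp_force: 78.8
```

Request:
{"name": "send_rows", "arguments": {"plan": [{"delta_pos": [0, 0, 1], "roll": 0}, {"delta_pos": [0, 0, 1], "roll": 0}]}}

```text
time_s: 9.25
ee_pos: [0.5371, 0.2845, 0.1403]
orientation: [0.707, 0.707, 0.0, 0.0]
contact_force: [0.3, 0.5, 0.6]
finger_gap: 0.285
grasp_force: 78.8
```

Request:
{"name": "send_rows", "arguments": {"plan": [{"delta_pos": [0, 0, 1], "roll": 0}, {"delta_pos": [0, 0, 1], "roll": 0}]}}

```text
time_s: 9.5
ee_pos: [0.5371, 0.2845, 0.1383]
orientation: [0.707, 0.707, 0.0, 0.0]
contact_force: [1.4, 0.2, 0.8]
finger_gap: 0.286
grasp_force: 78.8
```

Request:
{"name": "send_rows", "arguments": {"plan": [{"delta_pos": [0, 0, 1], "roll": 0}, {"delta_pos": [0, 0, 1], "roll": 0}]}}

```text
time_s: 9.75
ee_pos: [0.5371, 0.2845, 0.1363]
orientation: [0.707, 0.707, 0.0, 0.0]
contact_force: [0.9, 0.8, 0.0]
finger_gap: 0.292
grasp_force: 78.8
```

Request:
{"name": "send_rows", "arguments": {"plan": [{"delta_pos": [0, 0, 1], "roll": 0}, {"delta_pos": [0, 0, 1], "roll": 0}]}}

```text
time_s: 10.0
ee_pos: [0.5371, 0.2845, 0.1343]
orientation: [0.707, 0.707, 0.0, 0.0]
contact_force: [1.1, 0.8, 1.6]
finger_gap: 0.284
grasp_force: 78.8
```

Request:
{"name": "send_rows", "arguments": {"plan": [{"delta_pos": [0, 0, 1], "roll": 0}, {"delta_pos": [0, 0, 1], "roll": 0}]}}

```text
time_s: 10.25
ee_pos: [0.5371, 0.2845, 0.1323]
orientation: [0.707, 0.707, 0.0, 0.0]
contact_force: [0.9, 0.1, 1.2]
finger_gap: 0.284
grasp_force: 78.8
```

Request:
{"name": "send_rows", "arguments": {"plan": [{"delta_pos": [0, 0, 1], "roll": 0}, {"delta_pos": [0, 0, 1], "roll": 0}]}}

```text
time_s: 10.5
ee_pos: [0.5371, 0.2846, 0.1307]
orientation: [0.707, 0.707, 0.0, 0.0]
contact_force: [-0.3, -0.0, 6.8]
finger_gap: 0.287
grasp_force: 78.9
```

Request:
{"name": "send_rows", "arguments": {"plan": [{"delta_pos": [0, 0, 1], "roll": 0}, {"delta_pos": [0, 0, 0.5], "roll": 0}]}}

```text
time_s: 10.75
ee_pos: [0.5371, 0.2846, 0.1301]
orientation: [0.707, 0.707, 0.001, 0.0]
contact_force: [-1.4, -1.5, 8.8]
finger_gap: 0.282
grasp_force: 79.0
```

Request:
{"name": "send_rows", "arguments": {"plan": [{"delta_pos": [0, 0, 1], "roll": 0}, {"delta_pos": [0, 0, 0], "roll": 0}]}}

```text
time_s: 11.0
ee_pos: [0.5371, 0.2846, 0.1293]
orientation: [0.707, 0.707, 0.001, 0.0]
contact_force: [-1.8, -1.0, 8.3]
finger_gap: 0.289
grasp_force: 79.3
```

Request:
{"name": "send_rows", "arguments": {"plan": [{"delta_pos": [0, 0, 1], "roll": 0}, {"delta_pos": [0, 0, 0], "roll": 0}]}}

```text
time_s: 11.25
ee_pos: [0.5371, 0.2846, 0.1285]
orientation: [0.707, 0.707, 0.001, 0.0]
contact_force: [-1.7, -0.2, 8.5]
finger_gap: 0.288
grasp_force: 79.5
```

Request:
{"name": "send_rows", "arguments": {"plan": [{"delta_pos": [0, 0, 1], "roll": 0}, {"delta_pos": [0, 0, 0], "roll": 0}]}}

```text
time_s: 11.5
ee_pos: [0.5371, 0.2846, 0.1275]
orientation: [0.707, 0.707, 0.001, 0.0]
contact_force: [-1.3, -0.6, 8.3]
finger_gap: 0.286
grasp_force: 79.6
```

Request:
{"name": "send_rows", "arguments": {"plan": [{"delta_pos": [0, 0, 1], "roll": 0}, {"delta_pos": [0, 0, 0], "roll": 0}]}}

```text
time_s: 11.75
ee_pos: [0.5371, 0.2846, 0.1261]
orientation: [0.707, 0.707, 0.001, 0.0]
contact_force: [-0.9, -1.0, 7.1]
finger_gap: 0.283
grasp_force: 79.6
```

Request:
{"name": "send_rows", "arguments": {"plan": [{"delta_pos": [0, 0, 1], "roll": 0}, {"delta_pos": [0, 0, 0], "roll": 0}]}}

```text
time_s: 12.0
ee_pos: [0.5371, 0.2846, 0.1252]
orientation: [0.707, 0.707, 0.001, 0.0]
contact_force: [-0.6, -1.1, 6.7]
finger_gap: 0.288
grasp_force: 79.6
```

Request:
{"name": "send_rows", "arguments": {"plan": [{"delta_pos": [0, 0, 1], "roll": 0}, {"delta_pos": [0, 0, 0], "roll": 0}]}}

```text
time_s: 12.25
ee_pos: [0.5371, 0.2846, 0.1233]
orientation: [0.707, 0.707, 0.0, 0.0]
contact_force: [-0.2, 0.1, 2.7]
finger_gap: 0.283
grasp_force: 79.2
```

Request:
{"name": "send_rows", "arguments": {"plan": [{"delta_pos": [0, 0, 0.7], "roll": 0}, {"delta_pos": [0, 0, 0], "roll": 0}]}}

```text
time_s: 12.5
ee_pos: [0.5361, 0.2841, 0.121]
orientation: [0.707, 0.707, -0.001, -0.001]
contact_force: [-0.1, 0.1, -1.7]
finger_gap: 0.283
grasp_force: 78.7
```

The catches eased, which is the click. Next I press onto the seat.

Request:
{"name": "send_rows", "arguments": {"plan": [{"delta_pos": [0, 0, 0.7], "roll": 0}, {"delta_pos": [0, 0, 0], "roll": 0}]}}

```text
time_s: 12.75
ee_pos: [0.5363, 0.2842, 0.1205]
orientation: [0.707, 0.707, -0.001, -0.0]
contact_force: [-0.8, 0.5, -1.3]
finger_gap: 0.284
grasp_force: 78.7
```

Request:
{"name": "send_rows", "arguments": {"plan": [{"delta_pos": [0, 0, 0.7], "roll": 0}, {"delta_pos": [0, 0, 0], "roll": 0}]}}

```text
time_s: 13.0
ee_pos: [0.5369, 0.2844, 0.1205]
orientation: [0.707, 0.707, -0.0, -0.0]
contact_force: [-0.3, 0.3, -1.8]
finger_gap: 0.287
grasp_force: 78.7
```

Request:
{"name": "send_rows", "arguments": {"plan": [{"delta_pos": [0, 0, 0.7], "roll": 0}, {"delta_pos": [0, 0, 0], "roll": 0}]}}

```text
time_s: 13.25
ee_pos: [0.537, 0.2845, 0.1202]
orientation: [0.707, 0.707, 0.0, 0.0]
contact_force: [-1.0, -0.4, -0.6]
finger_gap: 0.284
grasp_force: 78.7
```

Request:
{"name": "send_rows", "arguments": {"plan": [{"delta_pos": [0, 0, 0.7], "roll": 0}, {"delta_pos": [0, 0, 0], "roll": 0}]}}

```text
time_s: 13.5
ee_pos: [0.5371, 0.2846, 0.12]
orientation: [0.707, 0.707, 0.0, 0.0]
contact_force: [-1.9, 0.5, 2.3]
finger_gap: 0.288
grasp_force: 79.0
```

Request:
{"name": "send_rows", "arguments": {"plan": [{"delta_pos": [0, 0, 0.7], "roll": 0}, {"delta_pos": [0, 0, 0], "roll": 0}]}}

```text
time_s: 13.75
ee_pos: [0.5371, 0.2846, 0.1197]
orientation: [0.707, 0.707, 0.0, 0.0]
contact_force: [-3.2, -1.0, 6.9]
finger_gap: 0.286
grasp_force: 79.4
```

Request:
{"name": "send_rows", "arguments": {"plan": [{"delta_pos": [0, 0, 0.7], "roll": 0}, {"delta_pos": [0, 0, 0], "roll": 0}]}}

```text
time_s: 14.0
ee_pos: [0.5371, 0.2847, 0.1194]
orientation: [0.707, 0.707, 0.001, 0.0]
contact_force: [-3.0, -0.8, 8.5]
finger_gap: 0.287
grasp_force: 79.7
```

Request:
{"name": "send_rows", "arguments": {"plan": [{"delta_pos": [0, 0, 0.7], "roll": 0}, {"delta_pos": [0, 0, 0], "roll": 0}]}}

```text
time_s: 14.25
ee_pos: [0.5372, 0.2847, 0.1192]
orientation: [0.707, 0.707, 0.001, 0.0]
contact_force: [-3.9, -1.6, 10.1]
finger_gap: 0.285
grasp_force: 79.9
```

Request:
{"name": "send_rows", "arguments": {"plan": [{"delta_pos": [0, 0, 0.7], "roll": 0}, {"delta_pos": [0, 0, 0], "roll": 0}]}}

```text
time_s: 14.5
ee_pos: [0.5372, 0.2847, 0.1189]
orientation: [0.707, 0.707, 0.001, 0.0]
contact_force: [-4.9, -1.4, 12.5]
finger_gap: 0.285
grasp_force: 80.1
```

Request:
{"name": "send_rows", "arguments": {"plan": [{"delta_pos": [0, 0, 0.8], "roll": 0}, {"delta_pos": [0, 0, 0], "roll": 0}]}}

```text
time_s: 14.75
ee_pos: [0.5372, 0.2848, 0.1186]
orientation: [0.707, 0.707, 0.001, 0.0]
contact_force: [-4.8, -1.9, 14.9]
finger_gap: 0.287
grasp_force: 80.4
```

Request:
{"name": "send_rows", "arguments": {"plan": [{"delta_pos": [0, 0, 0.7], "roll": 0}, {"delta_pos": [0, 0, 0], "roll": 0}]}}

```text
time_s: 15.0
ee_pos: [0.5372, 0.2848, 0.1183]
orientation: [0.707, 0.707, 0.001, 0.0]
contact_force: [-5.7, -2.0, 16.1]
finger_gap: 0.285
grasp_force: 80.6
```

Request:
{"name": "send_rows", "arguments": {"plan": [{"delta_pos": [0, 0, 0.4], "roll": 0}, {"delta_pos": [0, 0, 0], "roll": 0}]}}

```text
time_s: 15.25
ee_pos: [0.5372, 0.2848, 0.1182]
orientation: [0.707, 0.707, 0.001, 0.0]
contact_force: [-5.8, -3.4, 17.7]
finger_gap: 0.288
grasp_force: 80.8
```

Request:
{"name": "send_rows", "arguments": {"plan": [{"delta_pos": [0, 0, -6], "roll": 0}, {"delta_pos": [0, 0, -4], "roll": 0}, {"delta_pos": [0, 0, -20], "roll": 0}, {"delta_pos": [0, 0, -30], "roll": 0}, {"delta_pos": [0, 0, -26], "roll": 0}]}}

```text
time_s: 15.88
ee_pos: [0.537, 0.2844, 0.2003]
orientation: [0.707, 0.707, -0.001, -0.0]
contact_force: [0.9, -0.2, -1.7]
finger_gap: 0.287
grasp_force: 78.6
```

Request:
{"name": "send_rows", "arguments": {"plan": [{"delta_pos": [-25, -0.5, 0], "roll": 0}, {"delta_pos": [-30, 0, 0], "roll": 0}, {"delta_pos": [-20, 0, 0], "roll": 0}, {"delta_pos": [0, 0, 0], "roll": 0}, {"delta_pos": [0, 0, 0], "roll": 0}]}}

```text
time_s: 16.5
ee_pos: [0.5367, 0.2099, 0.2003]
orientation: [0.707, 0.707, 0.0, -0.0]
contact_force: [-0.3, -0.6, -2.7]
finger_gap: 0.283
grasp_force: 78.8
```

Run:
```python
from h import *
np.set_printoptions(precision=4,suppress=True)
o=get_obs();print(o["ee_pos"],o["contact_force"],o["finger_gap"])
c=vision.calibration("wrist");im=vision.camera("wrist");cv2.imwrite("pics/w4.png",im)
def pr(p):
    q=c["intrinsics"]@(c["world_to_cam"]@[*p,1])[:3];return q[:2]/q[2]
e=o["ee_pos"];print("foot",pr((e[0],e[1],e[2]-.0795)),"boss@",[pr((.5365,.2845,.076-d)) for d in(0,.046)])
```

```text
[0.5367 0.2099 0.2003] [-0.2582 -0.6496 -2.6981] 0.28284769123429815
foot [276.4671 224.7555] boss@ [array([276.3123, 117.4136]), array([276.2691, 117.9793])]
```

View pics/w4.png

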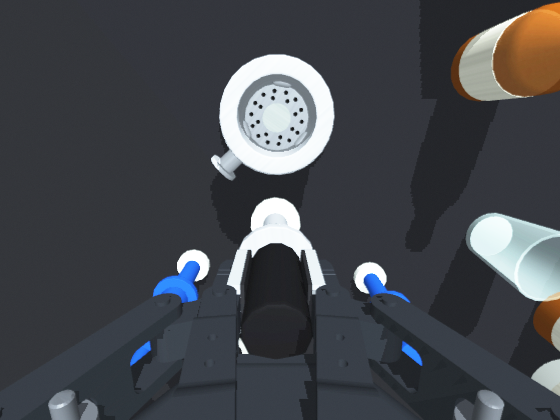

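The retainer sits deep at (277,117), held under the catches, and the pusher has not slipped in the grip. I'll return it to the cup.

Request:
{"name": "send_rows", "arguments": {"plan": [{"delta_pos": [-40, -0.5, 0], "roll": 0}, {"delta_pos": [-45, 0, 0], "roll": 0}, {"delta_pos": [-45, 0, 0], "roll": 0}, {"delta_pos": [-39, 0, 0], "roll": 0}, {"delta_pos": [0, 0, 0], "roll": 0}]}}

```text
time_s: 17.18
ee_pos: [0.5362, 0.0389, 0.2006]
orientation: [0.708, 0.706, -0.0, 0.0]
contact_force: [0.4, 0.1, -1.1]
finger_gap: 0.286
grasp_force: 78.7
```

Request:
{"name": "send_rows", "arguments": {"plan": [{"delta_pos": [0, 0, 0], "roll": 0}, {"delta_pos": [0, 0, 0], "roll": 0}, {"delta_pos": [0, 0, 0], "roll": 0}]}}

```text
time_s: 17.55
ee_pos: [0.536, 0.0416, 0.2005]
orientation: [0.706, 0.708, 0.0, -0.0]
contact_force: [0.1, 0.1, -2.2]
finger_gap: 0.289
grasp_force: 78.7
```

Request:
{"name": "send_rows", "arguments": {"plan": [{"delta_pos": [-1, 0, 30], "roll": 0}, {"delta_pos": [0, 0, 35], "roll": 0}, {"delta_pos": [0, 0, 20], "roll": 0}, {"delta_pos": [0, 0, 10], "roll": 0}, {"delta_pos": [0, 0, 0], "roll": 0}]}}

```text
time_s: 18.18
ee_pos: [0.5357, 0.0398, 0.1052]
orientation: [0.707, 0.707, -0.0, -0.0]
contact_force: [-0.0, -0.5, -1.6]
finger_gap: 0.286
grasp_force: 78.7
```

Request:
{"name": "send_rows", "arguments": {"plan": [{"delta_pos": [0, 0, 5], "roll": 0}, {"delta_pos": [0, 0, 4], "roll": 0}, {"delta_pos": [0, 0, 2], "roll": 0}, {"delta_pos": [0, 0, 0], "roll": 0}]}}

```text
time_s: 18.68
ee_pos: [0.5359, 0.0394, 0.0946]
orientation: [0.707, 0.707, -0.0, -0.0]
contact_force: [0.3, -0.5, -2.8]
finger_gap: 0.285
grasp_force: 78.7
```

Request:
{"name": "send_rows", "arguments": {"plan": [{"delta_pos": [0, 0, 0.8], "roll": 0}, {"delta_pos": [0, 0, 0.4], "roll": 0}, {"delta_pos": [0, 0, 0], "roll": 0}]}}

```text
time_s: 19.05
ee_pos: [0.5361, 0.0395, 0.0935]
orientation: [0.707, 0.707, 0.0, 0.0]
contact_force: [-0.5, -0.5, -1.9]
finger_gap: 0.283
grasp_force: 78.9
```

Request:
{"name": "send_rows", "arguments": {"plan": [{"delta_pos": [0, 0, 0], "roll": 0}, {"delta_pos": [0, 0, 0], "roll": 0}, {"delta_pos": [0, 0, 0], "roll": 0}, {"delta_pos": [0, 0, 0], "roll": 0}, {"delta_pos": [0, 0, 0], "roll": 0}], "claw": 100}}

```text
time_s: 19.68
ee_pos: [0.5361, 0.0395, 0.0935]
orientation: [0.707, 0.707, 0.0, 0.0]
contact_force: [-0.1, -0.7, -0.4]
finger_gap: 0.999
grasp_force: 0.0
```

Request:
{"name": "send_rows", "arguments": {"plan": [{"delta_pos": [0, 0, -20], "roll": 0}, {"delta_pos": [0, 0, -35], "roll": 0}, {"delta_pos": [0, 0, -45], "roll": 0}, {"delta_pos": [0, 0, -45], "roll": 0}, {"delta_pos": [0, 0, 0], "roll": 0}]}}

```text
time_s: 20.3
ee_pos: [0.5385, 0.0397, 0.2429]
orientation: [0.707, 0.707, 0.003, 0.003]
contact_force: [0.3, 0.1, 0.8]
finger_gap: 0.999
grasp_force: 0.0
```

Run:
```python
from h import *
a=vision.camera("side");b=vision.camera("wrist")
cv2.imwrite("pics/f.png",np.hstack([cv2.resize(a[120:360,90:420],(440,320)),cv2.resize(b,(360,320))]))
print(get_obs()["ee_pos"],get_obs()["time_s"])
```

```text
[0.53607153 0.03948792 0.23851607] 20.4
```

View pics/f.png

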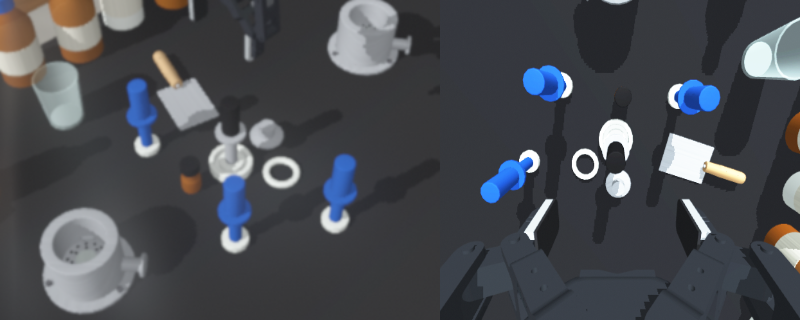

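The pusher stands upright in its cup at (231,160), the retainer is deep in the bore at (80,240), and nothing else has moved.

```bash
python3 -c "
from rig import arm;print(arm.finish_job())"
```

```text
the job is handed in; nothing more can be done
None
```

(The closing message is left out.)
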